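# Hang the chromatography column carrier level on the stand rod

### The job

Pick up the white carrier with the steel column clamped in it and hang it on the ball-ended rod of the lab stand, through whichever of its five holes makes it hang most nearly level, then slide it back along the rod right up against the brass collar and leave it hanging there, still and released. Whoever used the stand last set the rod's height, so feel for it gently: the boss head slips if the stand is pushed with more than about 20 N. Do not tip the carrier over or disturb the other things on the bench.

Things in the scene. Friction and masses are not known exactly. Their poses are not given: they have to be found in the camera images.
- carrier: Column carrier, 155 g without its column, loose, standing on its foot. White foot plate 40 x 120 x 5 mm (x, y, z); two blue clamp blocks on it (z 5 to 41 mm, y = -20 and +20 mm, 36 mm across x); an upright white strip on them. Origin: centre of the foot's underside; z up, y along strip and column, x across the strip. Without the column it balances at y = 0, z = 73 mm.
- hole_mid (a point): Centre of the middle hole of the strip (carrier x 0, y 0, z 135 mm). Five equal round holes 14 mm in diameter go right through the strip along x, at y = -40, -20, 0, +20, +40 mm from this point. Which one is best depends on where the column is clamped. Axes as the carrier's.
- strip_top (a point): Middle of the strip's top edge (carrier z 165 mm). The strip is rigid plastic, 9 mm thick (x), 120 mm long (y), z 41 to 165 mm. The 23 mm above the holes are plain: grip here from above, across the 9 mm; a grip near the balance point does not turn in the fingers. Axes as the carrier's.
- column_mid (a point): Middle of the column's steel tube (13 mm in diameter, 150 mm long), a thin yellow ring, at times hidden in a clamp; carrier x 0, z 23 mm, y -45 to +45 mm: clamped there, it does not slip. The column weighs 310 g with its dark end fittings (24 mm diameter, 22 mm long) and, beyond the +y one, a red guard 30 mm long; alone it balances 6 mm from here towards the red guard.
- stand: Lab stand, fixed. Grey base plate 200 x 120 x 12 mm (x -80 to +120 mm), steel upright 12 mm thick, 300 mm high, at x = +100 mm. A blue boss head (34 x 30 x 30 mm) on it holds a level rod that points to the stand's -x at y = 0, with a brass stop collar, 22 mm in diameter, front face at x = 0, back at x = +8 mm. Origin: on the bench straight below the collar's front face; z up.
- rod_foot (a point): Point on top of the base plate (z = 12 mm) straight below the centre of the rod's free end, a ball 10 mm in diameter; stand x = -45 mm, y = 0. Rod: steel, 7 mm in diameter, rigid, from the ball to the boss. The rod's axis lies 210 to 240 mm above the bench; this height is NOT measured: find it by touch or by sight. Axes as the stand's.
- solvent_bottle: Bystander: dark amber bottle with orange cap, 90 mm in diameter, 190 mm high, loose. Origin: centre of its underside.
- media_bottle: Bystander: clear bottle with blue cap, 66 mm in diameter, 130 mm high, loose. Origin: centre of its underside.
- wrench: Bystander: open-ended wrench 150 mm long lying on the bench, loose. Origin: underside, near its middle.
- vial_rack: Bystander: blue rack with small vials, 100 x 160 x 30 mm (50 mm high with the vials), loose. Origin: centre of its underside.

How it is judged:
By the outcome, as a careful person would: the job done as asked, in the order asked, and still so for the second after the job is handed in, with the robot touching nothing.
It also fails if it takes over 72 s, if anything falls off the work surface, if the arm or the gripper's body presses on something with over 40 N, if the wrist force passes 120 N, or if a joint passes its speed limit or range.

### The arm

A 7-joint arm with a two-finger parallel gripper is mounted at the origin on the work surface. World frame = base frame: x ahead of the robot, y to its left, z up, the work surface at z = 0. Lengths are in m, angles in rad, forces in N, time in s.
With the tool pointing down it reaches from about 0.425 to 0.925 m from the base axis. Payload 6.8 kg.
Tool frame: the origin (TCP) lies at the very end of the fingers, on their centre line; the grasp point (between the pads) lies 19 mm behind it; z points along the fingers, y is the line along which they close (so a half turn about z gives the same grasp; the last joint's range is limited). The gripper opens to 85 mm and grips with 20 to 120 N. Pads are 22 mm wide; open, the fingers measure 114 mm over their backs; the gripper's body (76 mm by 85 mm) begins 54 mm behind the grasp point. The pads swing forward as they close: fully open they stand 13 mm farther back than shut.
Start: joints at [1.078, 0.477, 0.022, 1.555, -0.011, 1.109, -0.083], TCP at [0.253, -0.626, 0.231] pointing down, gripper open.
Joint ranges: [-2.96, 2.96], [-0.34, 2.1], [-1.41, 1.46], [0.24, 2.44], [-1.37, 4.51], [0.17, 1.92], [-2.96, 2.96]. Speed limits (rad/s): [2.39, 2.39, 3.14, 3.14, 3.14, 3.14, 3.14].

### API

Orientations are given as a unit quaternion [w, x, y, z].
In Python, from plant import monitor, imaging, arm gives the robot as it stands.
- The arm moves only by the tool arm_command, never from a script. Its argument "steps" is a list that holds one entry, the list of rows, each a list of 7 numbers: the opening, from 0 (shut) to 1 (fully open), then the shift along the tool's x, y, z in m, then the turn, a rotation vector about the tool's x, y, z in rad. In form: [[[grip, x, y, z, wx, wy, wz], ...]]. A call has 1 to 8 rows; each row is the pose to reach, as a shift and turn from the pose commanded when the call began, along the tool's axes at that moment; what a row does not reach only later rows make up. A row lasts 1/10 s, in which the tool goes at most 50 mm and 8.59 degrees, less where a joint would pass 70% of its speed; a pose out of reach is approached as far as the arm can. A call with a gripper value outside its range is refused whole. The fingers move at their own pace and stop on an object; the grip force is fixed at half the most. Time passes only in rows, so rows that repeat a pose let the fingers close. It gives the time, the measured TCP pose, the force, the opening and the grip force at its end, in the units of the state.
- monitor.sense(): the state, without advancing time (a new reading comes with each control period).
- imaging.snapshot(name): name is "scene" or "side" or "wrist"; returns a dict with "color" (480x640x3 uint8, blue, green, red), "depth" (480x640 float32, m along the optical axis (not along the pixel's ray), 0 where there is no reading), "intrinsics" (3x3 intrinsics, pixels), "rvec" (rotation vector, rad) and "tvec" (3), from world to camera coordinates, as OpenCV has them. Camera axes: x right, y down, z forward; pixel columns grow to the right and rows downward; lengths in m; the calibration is good to about 2 mm. A picture is of the moment at which its call begins.
- arm.job_done(): hands the job in; it is judged then, once.
The state is a dict: "clock": time; "qpos": joint angles; "joint_velocities": joint speeds; "tau": joint torques, N m; "eef_pos": TCP position; "tcp_rot": TCP orientation; "contact_force": force on the tool from outside, world axes, zero at the start; "ft_torque": the same for the moment, N m; "width": finger opening in m; "grasp_force": force on a finger pad.
Only numpy, scipy, OpenCV 4.12 (cv2) and the standard library are available. Lean on these libraries where they do the work, as an engineer would, in place of code of your own. Each camera call takes 0.05 s, during which the arm holds its last target. There are 200 camera calls.

## Working session

There is one attempt and no reset: what is moved stays moved. The work goes in short steps, Python scripts to look and compute and a tool call to move; the robot and the scene stay as the last step left them, time stands still between calls to the robot, and variables do not carry over. Pictures are saved under pics/ and viewed, at most 10 in all, crops included, and the job is handed in when it is done.

Besides the shell and the picture viewer there is one more tool, called after "Emit:" in YAML: its name, and indented under it one key for each argument. arm_command: Moves the arm, as the interface text tells. Its arguments: {"type":"object","properties":{"steps":{"type":"array"}},"required":["steps"]}

```bash
mkdir -p pics; cat > h.py <<'E'
import numpy as np, cv2
from scipy.spatial.transform import Rotation as R
from plant import monitor, imaging, arm
def snap(n,save=None):
    s=imaging.snapshot(n)
    if save: cv2.imwrite('pics/'+save,s['color'])
    np.savez('/tmp/'+n+'.npz',**{k:np.asarray(v) for k,v in s.items()})
    return s
def load(n): return dict(np.load('/tmp/'+n+'.npz'))
def cloud(s):
    K=s['intrinsics'];d=s['depth'];v,u=np.mgrid[:480,:640]
    c=np.stack([(u-K[0,2])/K[0,0]*d,(v-K[1,2])/K[1,1]*d,d],-1)
    M=cv2.Rodrigues(s['rvec'])[0]
    return (c-np.ravel(s['tvec']))@M
def proj(s,P): return cv2.projectPoints(np.float64(P).reshape(-1,3),s['rvec'],s['tvec'],s['intrinsics'],None)[0][:,0]
def st():
    m=monitor.sense()
    for k in m: print(k,np.round(m[k],4))
    return m
E
python3 - <<'E'
from h import *
a=snap('scene','a1.png');b=snap('side','b1.png')
for s in(a,b):
    M=cv2.Rodrigues(s['rvec'])[0];print(-M.T@np.ravel(s['tvec']),M[2],s['intrinsics'][0])
st()
E
```

```text
[ 1.11830743 -0.53345323  1.28212817] [-0.40448498  0.36706591 -0.83764821] [525.05077475   0.         328.91607249]
[ 0.53341481 -0.95173207  0.92203505] [ 0.03659298  0.76116556 -0.64752447] [474.16784241   0.         323.85742427]
clock 0.1
qpos [ 1.0779  0.4777  0.0224  1.5563 -0.0115  1.1093 -0.0831]
joint_velocities [-0.001  -0.0008 -0.001  -0.0025 -0.0011  0.0002 -0.0001]
tau [ 4.50000e-03 -5.97765e+01  1.61390e+00 -2.81957e+01  1.28000e-02
  5.00000e-03  0.00000e+00]
eef_pos [ 0.2532 -0.6252  0.2305]
tcp_rot [-8.000e-04  9.815e-01  1.912e-01 -2.000e-04]
contact_force [ 0.8835 -1.1063  0.3957]
ft_torque [-0.0286  0.0143  0.0427]
grasp_force 0.0
width 0.0858
```

View pics/a1.png

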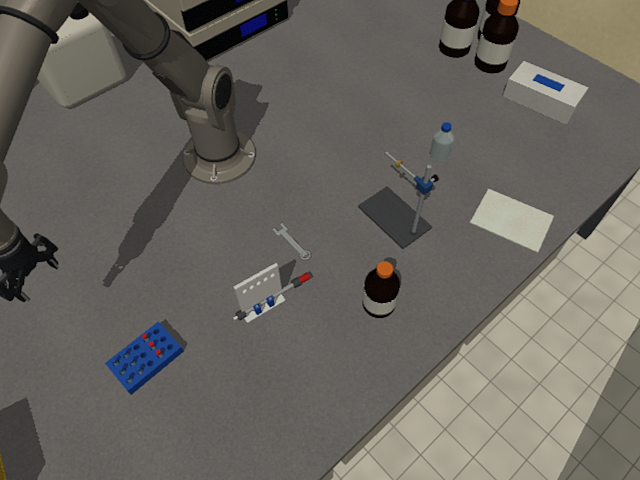

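View pics/b1.png

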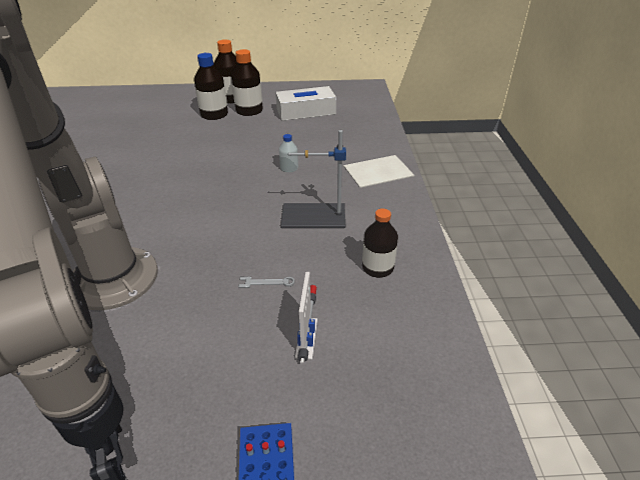

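```bash
python3 - <<'E'
from h import *
for n in('scene','side'):
    s=load(n);P=cloud(s);c=s['color'].astype(int);hsv=cv2.cvtColor(s['color'],cv2.COLOR_BGR2HSV)
    ok=(s['depth']>0)
    x0,y0,x1,y1=(225,255,325,330) if n=='scene' else (285,262,330,370)
    box=np.zeros_like(ok);box[y0:y1,x0:x1]=1
    m=ok&box&(P[...,2]>.055)&(P[...,2]<.18)
    Q=P[m];print(n,'strip n',len(Q),'ztop',np.percentile(Q[:,2],[1,50,99]))
    ctr,(w,h),ang=cv2.minAreaRect(np.float32(Q[:,:2]));print(ctr,w,h,ang)
    v=np.linalg.svd(Q[:,:2]-Q[:,:2].mean(0))[2][0];v*=np.sign(v[1]);t=Q[:,:2]@v
    print('dir',v,'mid',Q[:,:2].mean(0),'ext',np.percentile(t,[1,99]))
    x0,y0,x1,y1=(350,140,450,250) if n=='scene' else (265,125,350,232)
    box=np.zeros_like(ok);box[y0:y1,x0:x1]=1
    for nm,lo,hi in(('base',.007,.02),('rod',.195,.275),('up',.03,.19),('top',.275,.31)):
        Q=P[ok&box&(P[...,2]>lo)&(P[...,2]<hi)]
        if nm=='base':
            print(nm,len(Q),cv2.minAreaRect(np.float32(Q[:,:2])),np.median(Q[:,2]))
        else: print(nm,len(Q),len(Q) and (Q.min(0),np.median(Q,0),Q.max(0)))
    red=(hsv[...,1]>150)&((hsv[...,0]<6)|(hsv[...,0]>174))&ok;
    x0,y0,x1,y1=(225,255,325,330) if n=='scene' else (285,262,330,370)
    b2=np.zeros_like(ok);b2[y0:y1,x0:x1]=1
    Q=P[red&b2];print('red',len(Q),Q.min(0),np.median(Q,0),Q.max(0))
a=load('scene')['color'][255:330,225:325];b=load('scene')['color'][140:250,350:450];c=load('side')['color'][262:370,280:335]
cv2.imwrite('pics/c1.png',np.hstack([cv2.resize(i,(w,560),interpolation=2) for i,w in((a,500),(c,280))]))
E
```

```text
scene strip n 1159 ztop [0.05648849 0.1220291  0.16945123]
(0.5230389833450317, -0.23670770227909088) 0.1205224096775055 0.014634910970926285 81.45360565185547
dir [0.13930569 0.99024943] mid [ 0.52529312 -0.2382144 ] ext [-0.22118466 -0.10263809]
base 2337 ((0.5001317262649536, 0.3210347592830658), (0.308427631855011, 0.44822898507118225), 40.664215087890625) 0.01280514662738401
rod 435 (array([0.48619405, 0.21828629, 0.19530944]), array([0.63194699, 0.23703041, 0.2334898 ]), array([0.65377564, 0.2804294 , 0.27457174]))
up 425 (array([0.44875699, 0.22747485, 0.03011206]), array([0.50184132, 0.50515465, 0.07074867]), array([0.64242732, 0.5437307 , 0.18867551]))
top 46 (array([0.62940662, 0.22950493, 0.2757626 ]), array([0.63743762, 0.23386351, 0.29240597]), array([0.64237752, 0.24253894, 0.30493885]))
red 71 [ 5.30401886e-01 -1.18413718e-01 -5.16457240e-04] [ 0.54474798 -0.10321386  0.03090014] [ 0.55227235 -0.07908809  0.04199249]
side strip n 553 ztop [0.05725599 0.13271627 0.16831435]
(0.5230650305747986, -0.23682066798210144) 0.12232120335102081 0.009717850014567375 81.95880889892578
dir [0.1582182  0.98740417] mid [ 0.52285551 -0.25145939] ext [-0.21093343 -0.09180975]
base 1536 ((0.5514122843742371, 0.4812319278717041), (0.6091711521148682, 0.2786083221435547), 86.60693359375) 0.012735441094816762
rod 341 (array([0.48946394, 0.21662913, 0.19654717]), array([0.62739765, 0.23388546, 0.23143885]), array([0.65323097, 0.27941102, 0.27353096]))
up 617 (array([0.44544007, 0.22802824, 0.03002882]), array([0.48861722, 0.51165828, 0.08695883]), array([0.6425519 , 0.54970064, 0.18870215]))
top 40 (array([0.63146738, 0.23083121, 0.2760646 ]), array([0.63578006, 0.23467582, 0.29012836]), array([0.64052798, 0.24093655, 0.30265539]))
red 41 [ 0.53984143 -0.11833608  0.02133379] [ 0.545457   -0.10242202  0.0318073 ] [ 0.55092516 -0.08787664  0.03836841]
```

View pics/c1.png

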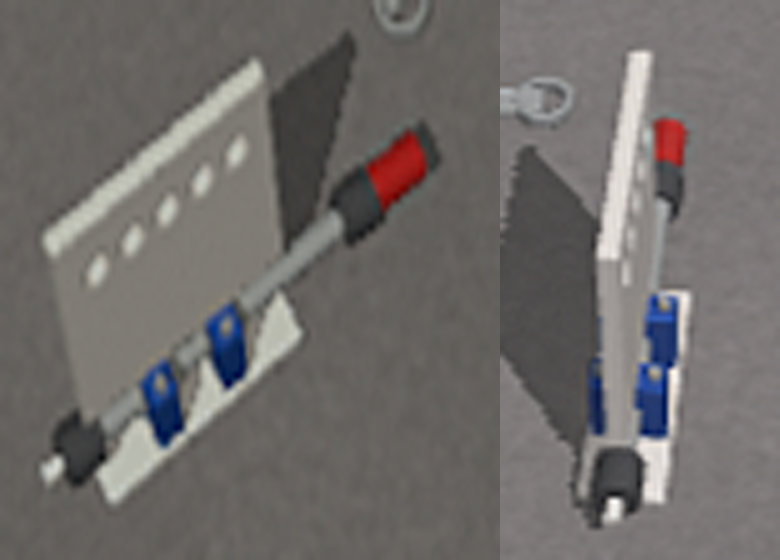

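```bash
python3 - <<'E'
from h import *
for n in('scene','side'):
    s=load(n);P=cloud(s);ok=s['depth']>0
    box=np.zeros_like(ok)
    x0,y0,x1,y1=(350,140,450,250) if n=='scene' else (265,125,350,232)
    box[y0:y1,x0:x1]=1
    near=ok&box&(abs(P[...,1]-.235)<.08)&(abs(P[...,0]-.55)<.13)
    b=near&(P[...,2]>.009)&(P[...,2]<.0165)
    Q=P[b];print(n,'base',len(Q),cv2.minAreaRect(np.float32(Q[:,:2])),np.median(Q[:,2]))
    r=near&(P[...,2]>.2)&(P[...,2]<.25)&(P[...,0]<.60)
    Q=P[r];o=np.argsort(Q[:,0]);print('rod',len(Q))
    for ch in np.array_split(Q[o],9): print(np.round(np.median(ch,0),4),np.round(ch[:,2].max(),4))
    rr=Q[Q[:,0]<.585]
    l=cv2.fitLine(np.float32(rr),cv2.DIST_HUBER,0,.001,.001).ravel();print('line',l,Q[o][:3])
    b=s['color'].astype(int)
    brass=r&(b[...,2]-b[...,0]>50);Q=P[brass];print('brass',len(Q),Q.min(0),np.median(Q,0),Q.max(0))
    u=near&(P[...,2]>.05)&(P[...,2]<.31)&((P[...,2]>.26)|(P[...,2]<.19))&(P[...,0]>.6);Q=P[u];print('upr',len(Q),np.median(Q,0),Q.min(0),Q.max(0))
s=load('scene');a=s['color'][140:250,350:450];c=load('side')['color'][125:232,265:350]
cv2.imwrite('pics/d1.png',np.hstack([cv2.resize(i,(w,440),interpolation=2) for i,w in((a,400),(c,350))]))
E
```

```text
scene base 1656 ((0.5566025376319885, 0.23994772136211395), (0.12269727885723114, 0.20154018700122833), 86.74241638183594) 0.01296727542222631
rod 132
[0.4932 0.2423 0.2307] 0.2368
[0.5095 0.2421 0.2306] 0.2366
[0.5271 0.2431 0.2306] 0.2374
[0.5391 0.2382 0.2347] 0.2412
[0.5422 0.2388 0.2309] 0.2405
[0.5463 0.2392 0.2325] 0.2402
[0.5605 0.2401 0.2298] 0.2347
[0.5769 0.2394 0.23  ] 0.2342
[0.5918 0.2377 0.231 ] 0.2355
line [ 0.998487   -0.05497971  0.00102854  0.5365172   0.24080242  0.2311992 ] [[0.48619405 0.2452671  0.23153327]
 [0.48668031 0.24892352 0.22931059]
 [0.48844625 0.24729297 0.22796775]]
brass 25 [0.53461293 0.23156402 0.22134996] [0.54055324 0.23845491 0.23559304] [0.54415835 0.24889776 0.24115485]
upr 201 [0.63771096 0.23327331 0.1560264 ] [0.62747077 0.22747485 0.05037025] [0.6424023  0.24253894 0.30493885]
side base 1345 ((0.5562467575073242, 0.240511953830719), (0.1243831068277359, 0.19984327256679535), 86.932861328125) 0.012794746965886986
rod 100
[0.4926 0.2429 0.2305] 0.233
[0.507  0.2452 0.2293] 0.2321
[0.524  0.2419 0.2299] 0.2325
[0.538  0.2372 0.2305] 0.2376
[0.5412 0.2379 0.2325] 0.2383
[0.5444 0.238  0.2327] 0.2407
[0.5611 0.2406 0.2287] 0.2331
[0.5755 0.2393 0.2297] 0.2308
[0.5924 0.2382 0.2293] 0.232
line [ 0.9990816  -0.04278534  0.00228829  0.5371516   0.24063258  0.22958994] [[0.48946394 0.24393462 0.22476996]
 [0.48968881 0.24258062 0.22881769]
 [0.48983736 0.24808802 0.23213702]]
brass 20 [0.53812647 0.23040008 0.22500748] [0.54123011 0.23683338 0.23375252] [0.54438911 0.2505961  0.24066671]
upr 220 [0.63599442 0.23450814 0.15063102] [0.6304221  0.22773866 0.05022476] [0.6425519  0.24340819 0.30265539]
```

View pics/d1.png

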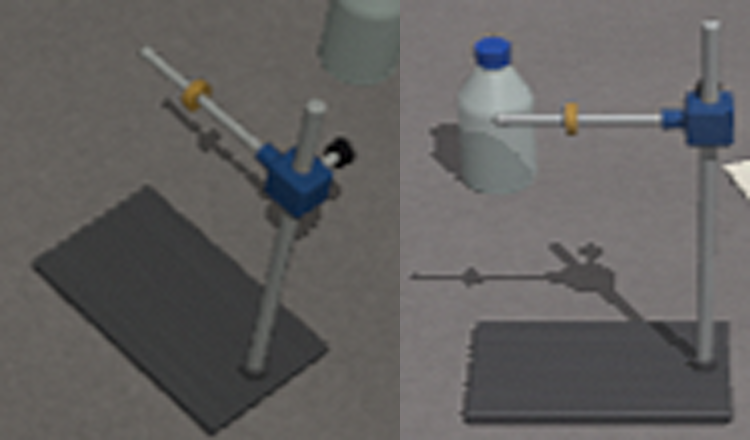

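```bash
cat >> h.py <<'E'
def go(p,yaw,down=True):
    """tool shift+rotvec to TCP p with tool pointing down, tool y at angle yaw (deg)"""
    m=monitor.sense();q=np.ravel(m['tcp_rot']);A=R.from_quat(np.r_[q[1:],q[0]])
    y=np.array([np.cos(np.radians(yaw)),np.sin(np.radians(yaw)),0]);z=np.array([0,0,-1.]);x=np.cross(y,z)
    B=R.from_matrix(np.c_[x,y,z])
    print('shift',np.round(A.inv().apply(np.array(p)-m['eef_pos']),4),'rot',np.round((A.inv()*B).as_rotvec(),4),'t',m['clock'],'pos',np.round(m['eef_pos'],4),'F',np.round(m['contact_force'],2),'T',np.round(m['ft_torque'],2))
E
python3 -c "
from h import *
go([.526,-.217,.23],-8.3)"
```

```text
shift [ 0.4061 -0.2759  0.0008] rot [-1.5000e-03 -7.0000e-04 -1.0411e+00] t 0.1 pos [ 0.2532 -0.6252  0.2305] F [ 0.88 -1.11  0.4 ] T [-0.03  0.01  0.04]
```

Emit:
arm_command:
  steps:
    - [[1, 0.05, -0.034, 0, 0, 0, -0.13], [1, 0.09, -0.061, 0, 0, 0, -0.26], [1, 0.13, -0.088, 0, 0, 0, -0.39], [1, 0.17, -0.115, 0, 0, 0, -0.52], [1, 0.21, -0.143, 0, 0, 0, -0.65], [1, 0.25, -0.17, 0, 0, 0, -0.78], [1, 0.29, -0.197, 0, 0, 0, -0.91], [1, 0.33, -0.224, 0, 0, 0, -1.04]]

```text
clock: 0.9
eef_pos: [0.4758, -0.2922, 0.2312]
tcp_rot: [-0.0, 0.755, 0.656, -0.0]
contact_force: [1.5, -0.8, 0.5]
width: 0.0854
grasp_force: 0.0
```

```bash
python3 -c "
from h import *
go([.526,-.217,.20],-8.3)"
```

```text
shift [0.0815 0.0392 0.0312] rot [-0.0002  0.      0.0043] t 0.9 pos [ 0.4758 -0.2922  0.2312] F [ 1.5  -0.82  0.51] T [ 0.01 -0.06 -0.01]
```

Emit:
arm_command:
  steps:
    - [[1, 0.04, 0.02, 0.01, 0, 0, 0.004], [1, 0.08, 0.039, 0.02, 0, 0, 0.004], [1, 0.0815, 0.039, 0.031, 0, 0, 0.004], [1, 0.0815, 0.039, 0.031, 0, 0, 0.004], [1, 0.0815, 0.039, 0.031, 0, 0, 0.004], [1, 0.0815, 0.039, 0.031, 0, 0, 0.004]]

```text
clock: 1.5
eef_pos: [0.525, -0.2211, 0.2007]
tcp_rot: [0.0, 0.759, 0.651, -0.0]
contact_force: [-0.6, -1.7, 0.0]
width: 0.0855
grasp_force: 0.0
```

```bash
python3 - <<'E'
from h import *
go([.526,-.217,.146],-8.3)
w=snap('wrist');s=snap('side');sc=snap('scene')
cv2.imwrite('pics/e1.png',np.hstack([cv2.resize(w['color'],(400,300)),cv2.resize(s['color'][230:380,220:420],(400,300))]))
E
```

```text
shift [0.0042 0.0004 0.0547] rot [ 0.0002  0.0008 -0.008 ] t 1.5 pos [ 0.525  -0.2211  0.2007] F [-0.61 -1.66  0.04] T [0.06 0.01 0.04]
```

View pics/e1.png

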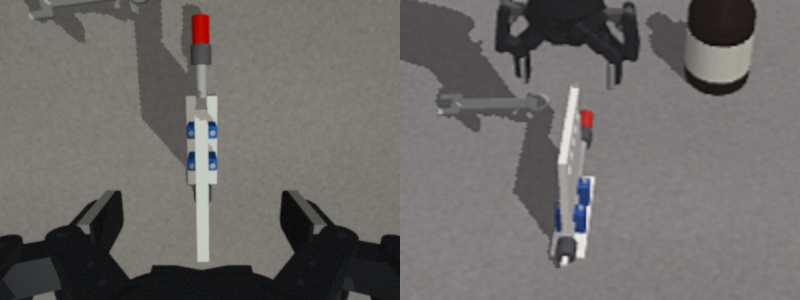

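Emit:
arm_command:
  steps:
    - [[1, 0.002, 0, 0.02, 0, 0, -0.004], [1, 0.002, 0, 0.04, 0, 0, -0.004], [1, 0.002, 0, 0.0547, 0, 0, -0.004], [1, 0.002, 0, 0.0547, 0, 0, -0.004], [1, 0.002, 0, 0.0547, 0, 0, -0.004], [1, 0.002, 0, 0.0547, 0, 0, -0.004]]

```text
clock: 2.25
eef_pos: [0.5267, -0.2175, 0.1466]
tcp_rot: [0.001, 0.757, 0.654, 0.0]
contact_force: [-1.3, -1.0, 0.3]
width: 0.085
grasp_force: 0.0
```

```bash
python3 - <<'E'
from h import *
go([.526,-.217,.146],-8.3)
E
```

```text
shift [ 0.0004 -0.0007  0.0006] rot [ 0.0017  0.0003 -0.0014] t 2.25 pos [ 0.5267 -0.2175  0.1466] F [-1.28 -1.01  0.3 ] T [ 0.04 -0.02  0.02]
```

Emit:
arm_command:
  steps:
    - [[0, 0, 0, 0, 0, 0, 0], [0, 0, 0, 0, 0, 0, 0], [0, 0, 0, 0, 0, 0, 0], [0, 0, 0, 0, 0, 0, 0], [0, 0, 0, 0, 0, 0, 0], [0, 0, 0, 0, 0, 0, 0], [0, 0, 0, 0, 0, 0, 0], [0, 0, 0, 0, 0, 0, 0]]

```text
clock: 3.05
eef_pos: [0.5263, -0.2173, 0.1458]
tcp_rot: [0.0, 0.757, 0.654, 0.0]
contact_force: [1.0, -0.5, 2.3]
width: 0.0076
grasp_force: 60.7
```

Emit:
arm_command:
  steps:
    - [[0, 0, 0, -0.005, 0, 0, 0], [0, 0, 0, -0.015, 0, 0, 0], [0, 0, 0, -0.03, 0, 0, 0], [0, 0, 0, -0.05, 0, 0, 0], [0, 0, 0, -0.07, 0, 0, 0], [0, 0, 0, -0.085, 0, 0, 0], [0, 0, 0, -0.09, 0, 0, 0], [0, 0, 0, -0.09, 0, 0, 0]]

```text
clock: 3.85
eef_pos: [0.5263, -0.2173, 0.2368]
tcp_rot: [0.001, 0.757, 0.654, 0.0]
contact_force: [-0.4, -0.1, -5.2]
width: 0.0077
grasp_force: 59.9
```

```bash
python3 - <<'E'
from h import *
go([.43,.247,.237],-3.2)
w=snap('side');s=snap('scene')
cv2.imwrite('pics/f1.png',np.hstack([cv2.resize(w['color'][190:390,200:400],(400,400)),cv2.resize(s['color'][180:350,180:350],(400,400))]))
E
```

```text
shift [ 0.4454 -0.1629 -0.0007] rot [ 0.0019  0.0006 -0.0902] t 3.85 pos [ 0.5263 -0.2173  0.2368] F [-0.37 -0.09 -5.16] T [ 0.03  0.   -0.04]
```

View pics/f1.png

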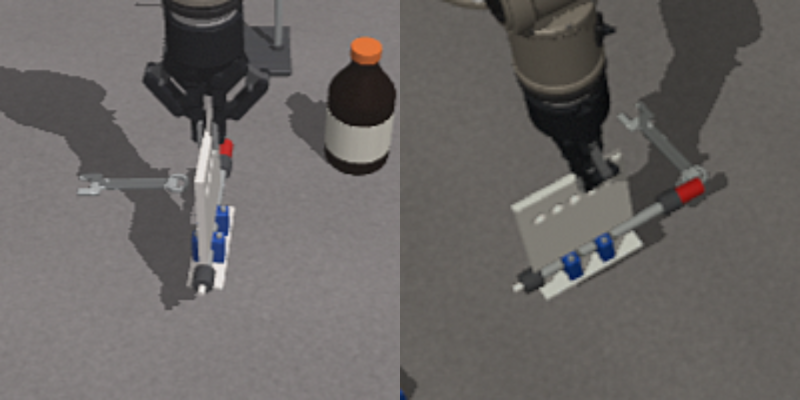

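Emit:
arm_command:
  steps:
    - [[0, 0.015, -0.0055, 0, 0, 0, -0.003], [0, 0.045, -0.0165, 0, 0, 0, -0.01], [0, 0.08, -0.029, 0, 0, 0, -0.017], [0, 0.115, -0.042, 0, 0, 0, -0.024], [0, 0.15, -0.055, 0, 0, 0, -0.031], [0, 0.185, -0.068, 0, 0, 0, -0.038], [0, 0.22, -0.08, 0, 0, 0, -0.045], [0, 0.255, -0.093, 0, 0, 0, -0.052]]

```text
clock: 4.75
eef_pos: [0.4696, 0.0505, 0.235]
tcp_rot: [-0.0, 0.739, 0.673, -0.0]
contact_force: [0.8, -0.3, -4.4]
width: 0.0077
grasp_force: 59.8
```

```bash
python3 - <<'E'
from h import *
go([.43,.247,.239],-3.2)
E
```

```text
shift [ 0.1919 -0.0577 -0.004 ] rot [-0.0012  0.0002 -0.0372] t 4.75 pos [0.4696 0.0505 0.235 ] F [ 0.82 -0.31 -4.36] T [ 0.01 -0.06 -0.02]
```

Emit:
arm_command:
  steps:
    - [[0, 0.035, -0.011, 0, 0, 0, -0.007], [0, 0.07, -0.021, -0.001, 0, 0, -0.014], [0, 0.105, -0.032, -0.002, 0, 0, -0.021], [0, 0.14, -0.042, -0.003, 0, 0, -0.028], [0, 0.165, -0.05, -0.004, 0, 0, -0.033], [0, 0.18, -0.055, -0.004, 0, 0, -0.036], [0, 0.19, -0.0575, -0.004, 0, 0, -0.037], [0, 0.192, -0.0575, -0.004, 0, 0, -0.037]]

```text
clock: 5.55
eef_pos: [0.4308, 0.2463, 0.2392]
tcp_rot: [-0.0, 0.726, 0.688, -0.0]
contact_force: [0.1, -0.4, -3.8]
width: 0.0075
grasp_force: 59.9
```

```bash
python3 - <<'E'
from h import *
go([.43,.247,.239],-3.2)
w=snap('side');s=snap('scene')
wr=snap('wrist')
p=np.ravel(monitor.sense()['eef_pos']);print(proj(w,[p,[.4915,.2438,.228]]),proj(s,[p,[.4915,.2438,.228]]),proj(wr,[p,[.4915,.2438,.228]]))
cv2.imwrite('pics/g1.png',np.vstack([np.hstack([cv2.resize(w['color'][125:225,240:340],(300,300),interpolation=2),cv2.resize(s['color'][110:210,330:430],(300,300),interpolation=2)]),np.hstack([cv2.resize(wr['color'],(400,300)),np.zeros((300,200,3),np.uint8)])]))
E
```

```text
shift [ 0.0007 -0.0008  0.0002] rot [-0.001  -0.      0.0011] t 5.55 pos [0.4308 0.2463 0.2392] F [ 0.09 -0.36 -3.77] T [-0.11  0.04  0.04]
[[267.46833742 151.1551531 ]
 [288.65102749 154.01365379]] [[370.7538017  138.40870842]
 [385.90493199 153.25129134]] [[324.10070419 317.05781359]
 [474.77163631 297.06864344]]
```

View pics/g1.png

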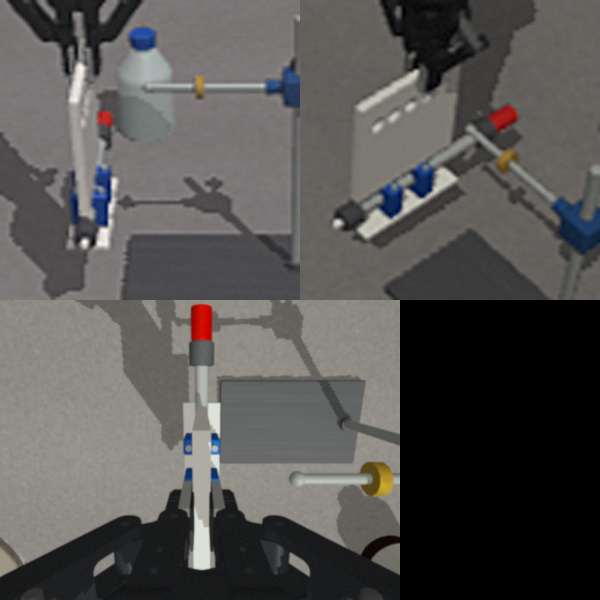

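```bash
python3 - <<'E'
from h import *
s=load('wrist');P=cloud(s);M=cv2.Rodrigues(s['rvec'])[0];print('cam',-M.T@np.ravel(s['tvec']),M[2],s['intrinsics'][0,0])
ok=(s['depth']>0)&(P[...,2]>.2)&(P[...,2]<.26)
v,u=np.mgrid[:480,:640]
r=ok&(u>455)&(v>262)&(v<315)
Q=P[r];uv=np.c_[u[r],v[r]];o=np.argsort(uv[:,0])
for ch in np.array_split(o,10): print(np.round(np.median(uv[ch],0)),uv[ch][:,1].min(),uv[ch][:,1].max(),np.round(np.median(Q[ch],0),4),Q[ch][:,2].max())
# strip top
r=ok&(abs(u-324)<20)&(v>230);Q=P[r];print('strip',len(Q),Q.min(0),np.median(Q,0),Q.max(0),'top pts',np.percentile(Q[:,2],[50,90,98]))
# rod at image in other cams
for n,(x0,y0,x1,y1) in {'side':(285,148,330,162),'scene':(382,146,412,182)}.items():
    t=load(n);p=cloud(t);m=np.zeros((480,640),bool);m[y0:y1,x0:x1]=1
    m&=(t['depth']>0)&(p[...,2]>.2)&(p[...,2]<.26);g=p[m];print(n,len(g))
    for ch in np.array_split(g[np.argsort(g[:,0])],6): print(np.round(np.median(ch,0),4))
E
```

```text
cam [0.43512908 0.31170551 0.38200787] [-0.01453429 -0.26076573 -0.9652927 ] 419.6787732176634
[474. 286.] 274 298 [0.4901 0.2497 0.2307] 0.23343178946359366
[498. 286.] 277 296 [0.4994 0.2491 0.2304] 0.23307659663435787
[525. 286.] 277 294 [0.5099 0.2486 0.2303] 0.23238595808308488
[551. 285.] 277 294 [0.5201 0.248  0.2302] 0.23240751443982385
[577. 285.] 263 306 [0.5302 0.2475 0.2297] 0.23266925334625696
[588. 287.] 263 312 [0.5362 0.2466 0.2282] 0.2325762791370867
[597. 288.] 263 314 [0.5367 0.2468 0.2319] 0.23673890029448272
[606. 289.] 263 314 [0.5374 0.248  0.2358] 0.23986385041201452
[616. 288.] 263 314 [0.5405 0.2488 0.2369] 0.24009841698774434
[627. 287.] 266 309 [0.5442 0.247  0.2353] 0.24056477165838389
strip 5402 [0.4250064  0.2099859  0.24196439] [0.43159255 0.25241556 0.25858758] [0.43928527 0.28211632 0.25999379] top pts [0.25858758 0.25930533 0.25970962]
side 112
[0.4956 0.2443 0.2298]
[0.524  0.2416 0.2292]
[0.5409 0.2364 0.2307]
[0.5526 0.24   0.2302]
[0.5783 0.2395 0.2288]
[0.6037 0.2375 0.2301]
scene 123
[0.4969 0.2434 0.2313]
[0.5199 0.2426 0.2289]
[0.5394 0.2376 0.2352]
[0.5432 0.24   0.2305]
[0.5561 0.241  0.2298]
[0.5788 0.2387 0.2307]
```

```bash
python3 - <<'E'
from h import *
e=np.array([.0558,.9984,0])
for n,(x0,y0,x1,y1) in {'wrist':(290,150,360,480),'side':(255,140,275,210),'scene':(345,128,385,190)}.items():
    t=load(n);p=cloud(t);m=np.zeros((480,640),bool);m[y0:y1,x0:x1]=1
    c=t['color'].astype(int)
    m&=(t['depth']>0)&(p[...,2]>.14)&(p[...,2]<.27)&(abs(p[...,0]-.431)<.015)&(c.min(-1)>95)&(c.max(-1)-c.min(-1)<30)
    g=p[m];y=(g-[.4308,.2463,0])@e
    print(n,len(g),'along y from tcp',np.percentile(y,[0,.5,2,98,99.5,100]).round(4),'exp -.08..+.04','z',np.percentile(g[:,2],[1,50,98,99.5]).round(4))
    top=g[:,2]>.2555;print('  top',top.sum(),np.percentile(y[top],[0,1,99,100]).round(4),np.median(g[top],0).round(4),'x',np.median(g[:,0]))
E
```

```text
wrist 6894 along y from tcp [-0.0364 -0.0351 -0.0335  0.0422  0.0423  0.0425] exp -.08..+.04 z [0.1632 0.2585 0.2599 0.2677]
  top 5991 [-0.0364 -0.0346  0.0421  0.0424] [0.4317 0.2556 0.2586] x 0.43197769571515743
side 375 along y from tcp [-0.083  -0.0812 -0.0809  0.036   0.0407  0.0431] exp -.08..+.04 z [0.1407 0.2106 0.2616 0.266 ]
  top 70 [-0.0812 -0.079   0.0261  0.0273] [0.4294 0.2162 0.2596] x 0.4314177297120702
scene 911 along y from tcp [-0.0844 -0.0823 -0.0814  0.0353  0.0391  0.0409] exp -.08..+.04 z [0.141  0.1991 0.2616 0.2638]
  top 86 [-0.0809 -0.0808 -0.0111 -0.011 ] [0.4283 0.1999 0.2592] x 0.43169037014496914
```

Emit:
arm_command:
  steps:
    - [[0, 0.003, 0.005, 0, 0, 0, 0], [0, 0.003, 0.015, 0.0005, 0, 0, 0], [0, 0.003, 0.025, 0.0005, 0, 0, 0], [0, 0.003, 0.035, 0.0005, 0, 0, 0], [0, 0.003, 0.041, 0.0005, 0, 0, 0], [0, 0.003, 0.042, 0.0005, 0, 0, 0], [0, 0.003, 0.042, 0.0005, 0, 0, 0]]

```text
clock: 6.4
eef_pos: [0.4739, 0.2457, 0.2389]
tcp_rot: [-0.0, 0.727, 0.687, -0.0]
contact_force: [-0.1, -0.1, -4.9]
width: 0.0075
grasp_force: 59.9
```

```bash
python3 - <<'E'
from h import *
go([.43,.247,.239],-3.2)
w=snap('side');s=snap('scene');wr=snap('wrist')
P=cloud(wr);v,u=np.mgrid[:480,:640];p=np.ravel(monitor.sense()['eef_pos'])
r=(wr['depth']>0)&(P[...,2]>.215)&(P[...,2]<.236)&(P[...,0]>p[0]+.008)&(P[...,0]<.53)&(v>240)&(v<350)
Q=P[r];o=np.argsort(Q[:,0])
for ch in np.array_split(o,6): print(np.round(np.median(Q[ch],0),4), np.round(Q[ch][:,0].min(),4))
cv2.imwrite('pics/i1.png',np.hstack([cv2.resize(w['color'][130:180,255:305],(300,300),interpolation=2),cv2.resize(s['color'][110:170,350:410],(300,300),interpolation=2),cv2.resize(wr['color'][220:420,270:400],(195,300))]))
E
```

```text
shift [-0.0012 -0.0439 -0.0001] rot [-0.0006  0.     -0.0013] t 6.4 pos [0.4739 0.2457 0.2389] F [-0.13 -0.07 -4.86] T [ 0.03  0.05 -0.02]
[0.4906 0.2502 0.2309] 0.4868
[0.4971 0.2496 0.2303] 0.4934
[0.5044 0.2491 0.2301] 0.5007
[0.5117 0.2487 0.2302] 0.508
[0.519  0.2482 0.2301] 0.5155
[0.5265 0.2478 0.2303] 0.5227
```

View pics/i1.png

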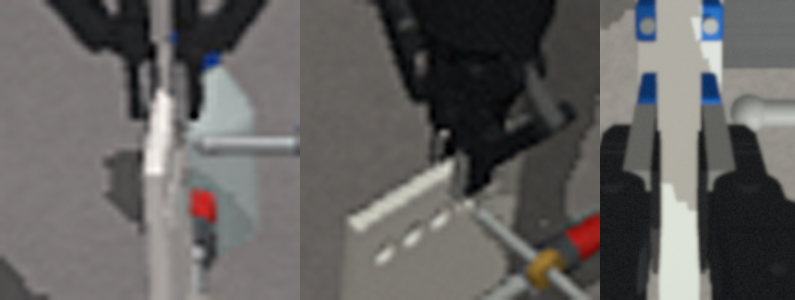

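```bash
python3 - <<'E'
from h import *
p=np.ravel(monitor.sense()['eef_pos']);e=np.array([.0558,.9984,0]);f=np.array([.9984,-.0558,0])
c=p+[0,0,-.0108]
s=load('scene')
H=[c+e*(k-20)/1000+f*.0045 for k in(-40,-20,0,20,40)]
print((proj(s,H)-[350,110])*5)
print('ball',(proj(s,[[.4905,.246,.228],[.536,.2435,.228]])-[350,110])*5)
top=[p+[0,0,.0192]+e*d for d in(-.08,.04)];print((proj(s,top)-[350,110])*5)
w=load('side');print('side ball',(proj(w,[[.4905,.246,.228]])-[255,130])*6,'hole',(proj(w,H[3:4])-[255,130])*6)
# measure bright hole centroids
g=cv2.cvtColor(s['color'],cv2.COLOR_BGR2GRAY).astype(int);print(g[148:168,420-350+0:0] if 0 else '')
sub=s['color'][145:165,420-0:0] if 0 else s['color'][148:165,422-0:0]
gg=g[110:170,350:410];np.set_printoptions(linewidth=250);print(gg[38:58,14:52])
E
```

```text
[[ 81.00316814 252.5375101 ]
 [108.94019954 235.02499561]
 [136.60675807 217.68202885]
 [164.0067527  200.50615945]
 [191.14401741 183.49498405]]
ball [[181.04737638 213.22132386]
 [238.71952335 262.22210781]]
[[ 50.05412753 226.50844394]
 [218.06952645 122.5087605 ]]
side ball [[199.83084272 141.79601823]] hole [[173.36802691 142.50870502]]

[[ 94  90  86 112 143 170 190 194 195 181 147 126 119 119 123 104  85  87  66  23  24  54  84 111 113 100  91  93  96  78  59  61  62  61  61  62  62  58]
 [ 90  84 110 165 186 191 194 178 151 133 122 116 120 122 124 121  95  79  89  74  80  90  95  95 110 117 117 120 114  84  60  61  62  58  62  62  61  62]
 [114 159 180 189 193 194 181 144 118 117 119 121 121 123 116 109 112 113 117 167 144  91 107 119 121 124 124 126 120  84  61  63  62  62  60  61  63  63]
 [163 192 194 195 179 151 133 122 119 120 122 122 122 114 118 113 110 146 140 150 140 107 118 116 117 123 124 126 112  77  60  65  65  63  60  60  61  60]
 [189 194 176 159 139 120 117 119 121 121 122 122 119 100 136 144 121 133 130 124 118 121 144 136 122 121 124 126 103  68  60  63  61  
[... 1645 characters left out ...]
21 122 120 122 121 122 122 124 121  85  55  57  66  89 103 113 107  94 102  87]
 [120 121 122 121 122 121 121 121 121 121 123 122 122 121 121 122 121 120 122 121 122 122 121 122 122 125 116  79  53  67  74  82  95 100  84  94 136 127]
 [122 121 122 123 121 121 122 123 122 122 122 121 121 123 122 122 121 121 122 122 121 121 121 122 123 125 107 101 118 133 109  72  76  85  77  83 124 146]
 [122 120 122 122 121 121 123 121 122 122 121 122 121 121 123 121 123 121 122 122 121 123 121 123 123 110  83 115 142 150 139  95  63  71  74  67  83 122]
 [123 122 122 121 120 122 122 122 122 122 122 122 123 122 120 122 122 123 123 121 121 121 122 124 109 116 126 140 145 139 126  98  80  74  70  64  60  75]]
```

Emit:
arm_command:
  steps:
    - [[0, 0.0013, 0, 0, 0, 0, 0], [0, 0.0013, 0.003, 0, 0, 0, 0], [0, 0.0013, 0.006, 0, 0, 0, 0], [0, 0.0013, 0.008, 0, 0, 0, 0], [0, 0.0013, 0.0095, 0, 0, 0, 0], [0, 0.0013, 0.0095, 0, 0, 0, 0]]

```text
clock: 7.15
eef_pos: [0.4837, 0.2464, 0.2391]
tcp_rot: [0.0, 0.727, 0.687, 0.0]
contact_force: [-0.1, 0.2, -5.2]
width: 0.0074
grasp_force: 59.9
```

Emit:
arm_command:
  steps:
    - [[0, 0, 0.001, 0, 0, 0, 0], [0, 0, 0.002, 0, 0, 0, 0], [0, 0, 0.002, 0, 0, 0, 0]]

```text
clock: 7.45
eef_pos: [0.4856, 0.2463, 0.2391]
tcp_rot: [0.0, 0.727, 0.687, 0.0]
contact_force: [-0.6, 0.2, -4.8]
width: 0.0075
grasp_force: 59.8
```

Emit:
arm_command:
  steps:
    - [[0, 0, 0.001, 0, 0, 0, 0], [0, 0, 0.002, 0, 0, 0, 0], [0, 0, 0.002, 0, 0, 0, 0]]

```text
clock: 7.75
eef_pos: [0.4876, 0.2462, 0.2391]
tcp_rot: [0.0, 0.727, 0.687, 0.0]
contact_force: [0.3, 0.3, -4.6]
width: 0.0075
grasp_force: 59.8
```

Emit:
arm_command:
  steps:
    - [[0, 0, 0.001, 0, 0, 0, 0], [0, 0, 0.002, 0, 0, 0, 0], [0, 0, 0.002, 0, 0, 0, 0]]

```text
clock: 8.05
eef_pos: [0.4896, 0.2461, 0.2391]
tcp_rot: [0.0, 0.727, 0.687, 0.0]
contact_force: [-0.1, 0.1, -5.0]
width: 0.0077
grasp_force: 59.9
```

Emit:
arm_command:
  steps:
    - [[0, 0, 0.001, 0, 0, 0, 0], [0, 0, 0.002, 0, 0, 0, 0], [0, 0, 0.002, 0, 0, 0, 0]]

```text
clock: 8.35
eef_pos: [0.4916, 0.246, 0.2391]
tcp_rot: [0.0, 0.727, 0.687, 0.0]
contact_force: [-0.4, -0.5, -5.9]
width: 0.0074
grasp_force: 59.9
```

Emit:
arm_command:
  steps:
    - [[0, 0, 0.002, 0, 0, 0, 0], [0, 0, 0.004, 0, 0, 0, 0], [0, 0, 0.004, 0, 0, 0, 0]]

```text
clock: 8.65
eef_pos: [0.4958, 0.2457, 0.2391]
tcp_rot: [0.0, 0.727, 0.687, 0.0]
contact_force: [-0.0, -1.3, -5.6]
width: 0.0074
grasp_force: 59.9
```

Emit:
arm_command:
  steps:
    - [[0, 0, 0.002, 0, 0, 0, 0], [0, 0, 0.004, 0, 0, 0, 0], [0, 0, 0.004, 0, 0, 0, 0]]

```text
clock: 8.95
eef_pos: [0.4998, 0.2455, 0.2391]
tcp_rot: [0.0, 0.727, 0.687, 0.0]
contact_force: [-0.9, 0.4, -5.0]
width: 0.0077
grasp_force: 59.9
```

```bash
python3 - <<'E'
from h import *
go([.51,.245,.239],-3.2)
wr=snap('wrist');w=snap('side')
P=cloud(wr);v,u=np.mgrid[:480,:640];p=np.ravel(monitor.sense()['eef_pos'])
r=(wr['depth']>0)&(P[...,2]>.215)&(P[...,2]<.236)&(P[...,0]>p[0]+.008)&(P[...,0]<.53)&(v>240)&(v<350)
Q=P[r];o=np.argsort(Q[:,0])
for ch in np.array_split(o,6): print(np.round(np.median(Q[ch],0),4), np.round(Q[ch][:,0].min(),4))
cv2.imwrite('pics/j1.png',np.hstack([cv2.resize(w['color'][120:190,250:330],(400,350),interpolation=2),cv2.resize(wr['color'][200:480,220:540],(400,350))]))
E
```

```text
shift [0.0001 0.0102 0.0001] rot [ 0.0002 -0.0001 -0.0015] t 8.95 pos [0.4998 0.2455 0.2391] F [-0.91  0.44 -4.98] T [-0.    0.    0.02]
[0.5135 0.2491 0.23  ] 0.5114
[0.5171 0.2486 0.2301] 0.5153
[0.5201 0.2481 0.2301] 0.5187
[0.523  0.2477 0.2301] 0.5215
[0.5258 0.2476 0.2301] 0.5243
[0.5285 0.2476 0.2301] 0.5272
```

View pics/j1.png

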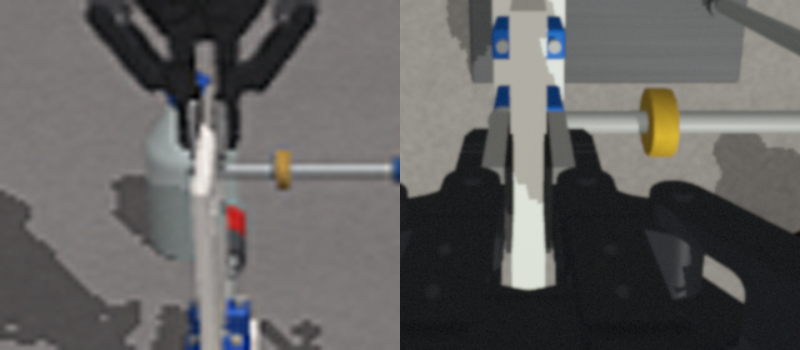

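Emit:
arm_command:
  steps:
    - [[0, 0, 0.004, 0, 0, 0, 0], [0, 0, 0.008, 0, 0, 0, 0], [0, 0, 0.009, 0.001, 0, 0, 0], [0, 0, 0.009, 0.002, 0, 0, 0], [0, 0, 0.009, 0.0025, 0, 0, 0], [0, 0, 0.009, 0.0025, 0, 0, 0]]

```text
clock: 9.65
eef_pos: [0.5082, 0.2451, 0.2364]
tcp_rot: [-0.0, 0.727, 0.687, -0.0]
contact_force: [-0.9, -0.3, -6.0]
width: 0.0076
grasp_force: 59.9
```

Emit:
arm_command:
  steps:
    - [[0, 0, 0, 0.0005, 0, 0, 0], [0, 0, 0, 0.0007, 0, 0, 0], [0, 0, 0, 0.0007, 0, 0, 0]]

```text
clock: 9.95
eef_pos: [0.5084, 0.2451, 0.2359]
tcp_rot: [0.0, 0.727, 0.687, -0.0]
contact_force: [-0.2, -0.1, -4.0]
width: 0.0076
grasp_force: 59.9
```

Emit:
arm_command:
  steps:
    - [[0, 0, 0, 0.0005, 0, 0, 0], [0, 0, 0, 0.0005, 0, 0, 0]]

```text
clock: 10.15
eef_pos: [0.5084, 0.245, 0.2353]
tcp_rot: [0.0, 0.727, 0.687, -0.0]
contact_force: [-0.6, 0.6, -4.3]
width: 0.0083
grasp_force: 59.9
```

Emit:
arm_command:
  steps:
    - [[0, 0, 0, 0.0005, 0, 0, 0], [0, 0, 0, 0.0005, 0, 0, 0]]

```text
clock: 10.35
eef_pos: [0.5084, 0.245, 0.2348]
tcp_rot: [-0.0, 0.727, 0.687, -0.0]
contact_force: [-0.9, 0.1, -4.4]
width: 0.0074
grasp_force: 59.9
```

Emit:
arm_command:
  steps:
    - [[0, 0, 0, 0.0005, 0, 0, 0], [0, 0, 0, 0.0005, 0, 0, 0]]

```text
clock: 10.55
eef_pos: [0.5084, 0.2451, 0.2346]
tcp_rot: [0.0, 0.727, 0.687, 0.0]
contact_force: [-0.8, -1.0, -2.0]
width: 0.0077
grasp_force: 60.2
```

Emit:
arm_command:
  steps:
    - [[0, 0, 0, 0.0005, 0, 0, 0], [0, 0, 0, 0.0005, 0, 0, 0]]

```text
clock: 10.75
eef_pos: [0.5085, 0.2452, 0.2345]
tcp_rot: [0.0, 0.727, 0.687, 0.0]
contact_force: [-2.1, -1.8, 2.0]
width: 0.0076
grasp_force: 60.8
```

Emit:
arm_command:
  steps:
    - [[0, 0, 0, -0.0004, 0, 0, 0], [0.2, 0, 0, -0.0004, 0, 0, 0], [0.2, 0, 0, -0.0004, 0, 0, 0], [0.2, 0, 0, -0.0004, 0, 0, 0], [0.2, 0, 0, -0.0004, 0, 0, 0]]

```text
clock: 11.25
eef_pos: [0.5086, 0.2452, 0.2344]
tcp_rot: [0.0, 0.727, 0.687, 0.0]
contact_force: [-1.3, -0.1, 0.4]
width: 0.017
grasp_force: 0.0
```

Emit:
arm_command:
  steps:
    - [[0.2, 0, 0, -0.01, 0, 0, 0], [0.2, 0, 0, -0.03, 0, 0, 0], [0.2, 0, 0, -0.05, 0, 0, 0], [0.2, 0, 0, -0.05, 0, 0, 0]]

```text
clock: 11.65
eef_pos: [0.5098, 0.2464, 0.2879]
tcp_rot: [0.001, 0.727, 0.687, 0.003]
contact_force: [0.7, 0.9, -0.3]
width: 0.0168
grasp_force: 0.0
```

```bash
cat > strip.py <<'E'
from h import *
go([.51,.245,.24],-3.2)
e=np.array([.0558,.9984,0]);f=np.array([.9984,-.0558,0])
for n in('scene','side'):
    t=snap(n);p=cloud(t);c=t['color'].astype(int)
    m=(t['depth']>0)&(p[...,2]>.12)&(p[...,2]<.275)&(abs(p[...,0]-.52)<.03)&(abs(p[...,1]-.22)<.1)&(c.min(-1)>85)&(c.max(-1)-c.min(-1)<35)
    L=cv2.connectedComponentsWithStats(m.astype(np.uint8));k=1+L[2][1:,4].argmax();g=p[L[1]==k]
    q=np.c_[(g-[.5364,.2433,0])@f,(g-[.5364,.2433,0])@e,g[:,2]]
    q=q[np.abs(q[:,0]-np.median(q[:,0]))<.012]
    A=np.c_[q[:,1:],np.ones(len(q))];sol=np.linalg.lstsq(A,q[:,0],rcond=None)[0]
    print(n,len(q),'standx med',np.median(q[:,0]).round(4),'plane x=ay+bz+c',sol.round(4),'y',np.percentile(q[:,1],[1,99]).round(4))
    # top edge slope
    b=[ (yy,np.percentile(q[(abs(q[:,1]-yy)<.008)][:,2],97)) for yy in np.arange(-.07,.035,.015) if (abs(q[:,1]-yy)<.008).sum()>8]
    print('  top',np.round(b,4).tolist(),'slope deg',np.degrees(np.polyfit(*np.array(b).T,1)[0]) if len(b)>2 else '')
    cv2.imwrite('pics/k_%s.png'%n,t['color'])
E
python3 strip.py; python3 -c "
import cv2,numpy as np
a=cv2.imread('pics/k_side.png')[100:270,230:370];b=cv2.imread('pics/k_scene.png')[100:240,330:450]
cv2.imwrite('pics/k1.png',np.hstack([cv2.resize(a,(400,486),interpolation=2),cv2.resize(b,(400,486),interpolation=2)]))"
```

```text
shift [-0.0015  0.      0.0478] rot [ 0.005  -0.003  -0.0011] t 11.65 pos [0.5098 0.2464 0.2879] F [ 0.7   0.92 -0.31] T [ 0.03  0.01 -0.01]
scene 1062 standx med -0.0261 plane x=ay+bz+c [ 0.0089 -0.0113 -0.024 ] y [-0.0811  0.0387]
  top [[-0.07, 0.256], [-0.055, 0.2562], [-0.04, 0.2564], [-0.025, 0.2559], [-0.01, 0.2561], [0.005, 0.2567], [0.02, 0.2582], [0.035, 0.2558]] slope deg 0.4190321727278485
side 304 standx med -0.0252 plane x=ay+bz+c [ 0.0297 -0.0182 -0.0211] y [-0.0824  0.0414]
  top [[-0.07, 0.2543], [-0.055, 0.2548], [-0.04, 0.2556], [-0.025, 0.2557], [-0.01, 0.255], [0.005, 0.2555], [0.02, 0.2557], [0.035, 0.2553]] slope deg 0.4918652574408238
```

View pics/k1.png

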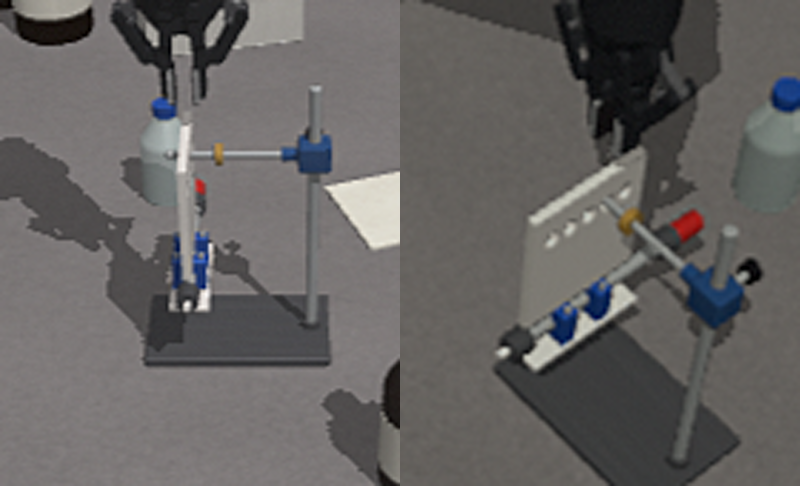

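```bash
python3 -c "
from h import *
go([.507,.2172,.236],-3.2)"
```

```text
shift [-0.0281 -0.0001  0.0489] rot [ 0.0012 -0.0005 -0.0012] t 11.75 pos [0.5086 0.2452 0.2849] F [-0.77  0.25 -0.45] T [-0.03 -0.02  0.02]
```

Emit:
arm_command:
  steps:
    - [[0.3, -0.01, 0, 0, 0, 0, 0], [0.3, -0.028, 0, 0, 0, 0, 0], [0.3, -0.028, 0, 0, 0, 0, 0], [0.3, -0.028, 0, 0, 0, 0, 0]]

```text
clock: 12.15
eef_pos: [0.5067, 0.2164, 0.2837]
tcp_rot: [-0.0, 0.727, 0.686, -0.0]
contact_force: [0.4, -0.1, -0.3]
width: 0.0255
grasp_force: 0.0
```

```bash
python3 -c "
from h import *
go([.507,.2172,.236],-3.2)"
```

```text
shift [0.0009 0.0003 0.0477] rot [-0.0008  0.0005 -0.0025] t 12.15 pos [0.5067 0.2164 0.2837] F [ 0.38 -0.1  -0.28] T [-0.02  0.03 -0.03]
```

Emit:
arm_command:
  steps:
    - [[0.3, 0, 0, 0.015, 0, 0, 0], [0.3, 0, 0, 0.035, 0, 0, 0], [0.3, 0, 0, 0.0475, 0, 0, 0], [0.3, 0, 0, 0.0475, 0, 0, 0], [0.3, 0, 0, 0.0475, 0, 0, 0]]

```text
clock: 12.65
eef_pos: [0.5066, 0.2176, 0.2365]
tcp_rot: [-0.0, 0.727, 0.687, -0.0]
contact_force: [-0.8, -1.1, 0.4]
width: 0.0257
grasp_force: 0.0
```

Emit:
arm_command:
  steps:
    - [[0.1, 0, 0, 0, 0, 0, 0], [0.1, 0, 0, 0, 0, 0, 0], [0, 0, 0, 0, 0, 0, 0], [0, 0, 0, 0, 0, 0, 0], [0, 0, 0, 0, 0, 0, 0]]

```text
clock: 13.15
eef_pos: [0.5072, 0.2175, 0.2376]
tcp_rot: [0.0, 0.727, 0.687, 0.001]
contact_force: [-0.4, 0.5, 4.4]
width: 0.0074
grasp_force: 61.5
```

Emit:
arm_command:
  steps:
    - [[0, 0, 0.002, -0.0005, 0, 0, 0], [0, 0, 0.005, -0.0005, 0, 0, 0], [0, 0, 0.009, -0.0005, 0, 0, 0], [0, 0, 0.013, -0.0005, 0, 0, 0], [0, 0, 0.016, -0.0005, 0, 0, 0], [0, 0, 0.017, -0.0005, 0, 0, 0], [0, 0, 0.017, -0.0005, 0, 0, 0]]

```text
clock: 13.85
eef_pos: [0.523, 0.2164, 0.2374]
tcp_rot: [-0.0, 0.727, 0.687, -0.001]
contact_force: [-4.4, -0.8, 7.1]
width: 0.0075
grasp_force: 61.9
```

Emit:
arm_command:
  steps:
    - [[0, 0, 0.001, 0, 0, 0, 0], [0, 0, 0.002, 0, 0, 0, 0], [0, 0, 0.002, 0, 0, 0, 0]]

```text
clock: 14.15
eef_pos: [0.5248, 0.2163, 0.2374]
tcp_rot: [-0.0, 0.727, 0.687, -0.001]
contact_force: [-4.5, -0.8, 6.8]
width: 0.0073
grasp_force: 61.9
```

Emit:
arm_command:
  steps:
    - [[0, 0, 0.0005, 0, 0, 0, 0], [0, 0, 0.001, 0, 0, 0, 0], [0, 0, 0.001, 0, 0, 0, 0]]

```text
clock: 14.45
eef_pos: [0.5256, 0.2162, 0.2374]
tcp_rot: [-0.001, 0.727, 0.687, -0.001]
contact_force: [-6.1, -0.3, 7.4]
width: 0.0075
grasp_force: 61.9
```

Emit:
arm_command:
  steps:
    - [[0, 0, 0, -0.0005, 0, 0, 0], [0, 0, 0, -0.0007, 0, 0, 0], [0, 0, 0, -0.0007, 0, 0, 0]]

```text
clock: 14.75
eef_pos: [0.5264, 0.216, 0.2376]
tcp_rot: [-0.0, 0.727, 0.687, -0.0]
contact_force: [-2.9, 0.4, 1.6]
width: 0.0075
grasp_force: 61.2
```

Emit:
arm_command:
  steps:
    - [[0, 0, 0.0005, 0, 0, 0, 0], [0, 0, 0.001, 0, 0, 0, 0], [0, 0, 0.001, 0, 0, 0, 0]]

```text
clock: 15.05
eef_pos: [0.5279, 0.2157, 0.2377]
tcp_rot: [0.0, 0.727, 0.687, -0.0]
contact_force: [-2.7, 0.7, 1.0]
width: 0.0074
grasp_force: 60.9
```

Emit:
arm_command:
  steps:
    - [[0, 0, 0.0005, 0, 0, 0, 0], [0, 0, 0.001, 0, 0, 0, 0], [0, 0, 0.001, 0, 0, 0, 0]]

```text
clock: 15.35
eef_pos: [0.529, 0.2156, 0.2378]
tcp_rot: [0.0, 0.727, 0.687, -0.0]
contact_force: [-1.0, 1.2, -0.9]
width: 0.0074
grasp_force: 60.8
```

Emit:
arm_command:
  steps:
    - [[0, 0, 0.0005, 0, 0, 0, 0], [0, 0, 0.0007, 0, 0, 0, 0], [0, 0, 0.0007, 0, 0, 0, 0]]

```text
clock: 15.65
eef_pos: [0.5296, 0.2156, 0.2379]
tcp_rot: [0.0, 0.727, 0.687, -0.0]
contact_force: [-1.1, 0.8, -2.4]
width: 0.0076
grasp_force: 60.7
```

Emit:
arm_command:
  steps:
    - [[0, 0, 0.0005, 0, 0, 0, 0], [0, 0, 0.0007, 0, 0, 0, 0], [0, 0, 0.0007, 0, 0, 0, 0]]

```text
clock: 15.95
eef_pos: [0.5303, 0.2157, 0.2379]
tcp_rot: [0.0, 0.727, 0.687, -0.0]
contact_force: [-0.4, -0.4, -2.9]
width: 0.0074
grasp_force: 60.6
```

Emit:
arm_command:
  steps:
    - [[0, 0, 0.0005, 0, 0, 0, 0], [0, 0, 0.0007, 0, 0, 0, 0], [0, 0, 0.0007, 0, 0, 0, 0]]

```text
clock: 16.25
eef_pos: [0.5309, 0.2157, 0.2379]
tcp_rot: [-0.0, 0.727, 0.687, -0.0]
contact_force: [-0.5, -0.2, -3.4]
width: 0.0073
grasp_force: 60.6
```

Emit:
arm_command:
  steps:
    - [[0, 0, 0.0005, 0, 0, 0, 0], [0, 0, 0.0007, 0, 0, 0, 0], [0, 0, 0.0007, 0, 0, 0, 0]]

```text
clock: 16.55
eef_pos: [0.531, 0.2157, 0.2379]
tcp_rot: [-0.0, 0.727, 0.687, -0.001]
contact_force: [-4.6, -0.8, -1.6]
width: 0.0076
grasp_force: 60.8
```

Emit:
arm_command:
  steps:
    - [[0, 0, 0.0005, 0, 0, 0, 0], [0, 0, 0.0007, 0, 0, 0, 0], [0, 0, 0.0007, 0, 0, 0, 0]]

```text
clock: 16.85
eef_pos: [0.5311, 0.2157, 0.2379]
tcp_rot: [-0.0, 0.727, 0.687, -0.001]
contact_force: [-6.9, -0.8, 1.2]
width: 0.0071
grasp_force: 61.0
```

Emit:
arm_command:
  steps:
    - [[0, 0, 0.0005, 0, 0, 0, 0], [0, 0, 0.0007, 0, 0, 0, 0], [0, 0, 0.0007, 0, 0, 0, 0]]

```text
clock: 17.15
eef_pos: [0.5311, 0.2156, 0.2378]
tcp_rot: [-0.001, 0.727, 0.687, -0.002]
contact_force: [-9.5, -2.3, 2.1]
width: 0.0071
grasp_force: 61.2
```

Emit:
arm_command:
  steps:
    - [[0, 0, -0.001, 0, 0, 0, 0], [0, 0, -0.001, 0, 0, 0, 0], [0.15, 0, -0.001, 0, 0, 0, 0], [0.2, 0, -0.001, 0, 0, 0, 0], [0.25, 0, -0.001, 0, 0, 0, 0], [0.25, 0, -0.001, 0, 0, 0, 0]]

```text
clock: 17.75
eef_pos: [0.5326, 0.2158, 0.2384]
tcp_rot: [0.0, 0.727, 0.687, 0.001]
contact_force: [-0.2, 0.4, 0.6]
width: 0.0214
grasp_force: 0.0
```

Emit:
arm_command:
  steps:
    - [[0.25, 0, 0, -0.01, 0, 0, 0], [0.25, 0, 0, -0.03, 0, 0, 0], [0.25, 0, 0, -0.06, 0, 0, 0], [0.25, 0, 0, -0.09, 0, 0, 0], [0.25, 0, 0, -0.09, 0, 0, 0], [0.25, 0, 0, -0.09, 0, 0, 0], [0.25, 0, 0, -0.09, 0, 0, 0]]

```text
clock: 18.45
eef_pos: [0.5316, 0.2153, 0.3274]
tcp_rot: [-0.0, 0.727, 0.687, -0.001]
contact_force: [-0.5, 0.2, 0.2]
width: 0.0212
grasp_force: 0.0
```

```bash
cat > gap.py <<'E'
from h import *
f=np.array([.9984,-.0558,0])
# wrist/side gap between strip and brass along the rod
w=snap('wrist')
P=cloud(w);c=w['color'].astype(int);ok=w['depth']>0
near=ok&(abs(P[...,1]-.24)<.09)&(abs(P[...,0]-.54)<.04)
b=near&(c[...,2]-c[...,0]>60)&(P[...,2]>.21)&(P[...,2]<.25)
if b.sum(): 
    Q=(P[b]-[.5364,.2433,0]);x=Q@f;print('brass',b.sum(),np.percentile(x,[1,50,99]).round(4),np.median(P[b],0))
s=near&(c.min(-1)>85)&(c.max(-1)-c.min(-1)<35)&(P[...,2]>.248)&(P[...,2]<.27)
if s.sum():
    Q=(P[s]-[.5364,.2433,0]);x=Q@f;y=Q@[.0558,.9984,0];a=np.polyfit(y,x,1)
    print('strip top',s.sum(),np.percentile(x,[1,50,99]).round(4),'yaw slope',a.round(4),'z',np.median(P[s][:,2]),'y',y.min(),y.max())
E
python3 strip.py; python3 gap.py
```

```text
shift [ 0.0285 -0.0232  0.0874] rot [-0.0009  0.0007 -0.0013] t 18.45 pos [0.5316 0.2153 0.3274] F [-0.53  0.24  0.19] T [ 0.02  0.   -0.01]
scene 1020 standx med -0.0021 plane x=ay+bz+c [ 0.0073 -0.0131  0.0002] y [-0.0818  0.0405]
  top [[-0.07, 0.2553], [-0.055, 0.2546], [-0.04, 0.2554], [-0.025, 0.2555], [-0.01, 0.2555], [0.005, 0.2556], [0.02, 0.2548], [0.035, 0.2563]] slope deg 0.390473178437632
side 263 standx med -0.0023 plane x=ay+bz+c [ 0.0223 -0.0207  0.0025] y [-0.0823  0.0373]
  top [[-0.07, 0.2544], [-0.055, 0.2555], [-0.04, 0.2548], [-0.025, 0.2554], [-0.01, 0.2551], [0.005, 0.2561], [0.02, 0.2565]] slope deg 1.0313427612278037
brass 444 [0.0012 0.0045 0.0079] [0.54107173 0.24703998 0.23688751]
strip top 3646 [-0.0086 -0.0043 -0.0001] yaw slope [-0.0001 -0.0043] z 0.253456956876529 y -0.0776709303653103 0.042232231449203385
```

```bash
python3 - <<'E'
from h import *
w=load('wrist');M=cv2.Rodrigues(w['rvec'])[0];print('cam',-M.T@np.ravel(w['tvec']))
O=np.array([.5364,.2465-.0027,.2272]);f=np.array([.9984,-.0558,0]);e=np.array([.0558,.9984,0])
for dy,dz in((.0035+.002,.0105),(.009+.002,.007),(-.003,.011)):
    uv=proj(w,[O+e*dy+[0,0,dz]+f*x for x in(-.003,.011)]);n=int(np.ceil(np.hypot(*(uv[1]-uv[0]))))
    print(uv.round(1).tolist())
    for t in np.linspace(0,1,n+1):
        u,v=(uv[0]+t*(uv[1]-uv[0])).round().astype(int);print(round(-3+14*t,1),w['color'][v,u].tolist(),end=' ')
    print()
np.savez('/tmp/prev.npz',**load('wrist'))
w2=snap('wrist');print('motion',np.abs(w2['color'].astype(int)-w['color']).max(-1)[150:].mean())
E
```

```text
cam [0.53510153 0.28243093 0.46980214]
[[323.4, 189.4], [348.6, 189.3]]
-3.0 [218, 226, 220] -2.5 [218, 226, 221] -1.9 [218, 225, 220] -1.4 [217, 226, 220] -0.8 [218, 225, 220] -0.3 [214, 223, 219] 0.2 [196, 211, 210] 0.8 [149, 184, 195] 1.3 [86, 158, 185] 1.8 [50, 149, 181] 2.4 [40, 147, 179] 2.9 [45, 148, 180] 3.5 [43, 146, 179] 4.0 [40, 148, 180] 4.5 [47, 149, 182] 5.1 [43, 151, 182] 5.6 [39, 150, 182] 6.2 [38, 149, 180] 6.7 [48, 151, 182] 7.2 [51, 144, 175] 7.8 [85, 145, 166] 8.3 [116, 141, 151] 8.8 [135, 145, 143] 9.4 [140, 147, 143] 9.9 [139, 146, 142] 10.5 [142, 148, 143] 11.0 [140, 147, 143] 
[[323.4, 178.7], [348.4, 178.6]]
-3.0 [217, 226, 220] -2.5 [217, 226, 220] -1.9 [217, 226, 220] -1.4 [217, 226, 220] -0.8 [217, 226, 220] -0.3 [214, 223, 218] 0.2 [194, 207, 206] 0.8 [146, 172, 178] 1.3 [79, 134, 154] 1.8 [39, 116, 142] 2.4 [34, 113, 140] 2.9 [32, 114, 141] 3.5 [33, 113, 139] 4.0 [33, 114, 141] 4.5 [29, 110, 139] 5.1 [31, 112, 140] 5.6 [28, 110, 138] 6.2 [34, 110, 138] 6.7 [32, 108, 137] 7.2 [58, 111, 136] 7.8 [98, 116, 129] 8.3 [122, 117, 116] 8.8 [116, 110, 106] 9.4 [104, 104, 103] 9.9 [104, 104, 103] 10.5 [104, 105, 104] 11.0 [106, 106, 104] 
[[323.4, 204.7], [348.5, 204.6]]
-3.0 [218, 225, 220] -2.5 [218, 226, 221] -1.9 [219, 226, 221] -1.4 [218, 226, 220] -0.8 [217, 225, 220] -0.3 [214, 223, 218] 0.2 [196, 211, 211] 0.8 [149, 183, 195] 1.3 [79, 155, 182] 1.8 [48, 149, 181] 2.4 [37, 148, 180] 2.9 [44, 150, 183] 3.5 [43, 151, 184] 4.0 [45, 153, 187] 4.5 [47, 156, 188] 5.1 [45, 155, 188] 5.6 [43, 156, 189] 6.2 [43, 155, 188] 6.7 [49, 157, 189] 7.2 [68, 156, 186] 7.8 [103, 154, 177] 8.3 [121, 143, 153] 8.8 [117, 122, 124] 9.4 [110, 110, 109] 9.9 [107, 106, 104] 10.5 [104, 105, 104] 11.0 [104, 105, 104] 
motion 2.8733333333333335
```

Emit:
arm_command:
  steps:
    - [[0.25, 0, 0, -0.02, 0, 0, 0], [0.25, 0, 0, -0.04, 0, 0, 0], [0.25, 0, 0, -0.04, 0, 0, 0], [0.25, 0, 0, -0.04, 0, 0, 0], [0.25, 0, 0, -0.04, 0, 0, 0], [0.25, 0, 0, -0.04, 0, 0, 0], [0.25, 0, 0, -0.04, 0, 0, 0], [0.25, 0, 0, -0.04, 0, 0, 0]]

```text
clock: 19.45
eef_pos: [0.5319, 0.2156, 0.3676]
tcp_rot: [-0.0, 0.727, 0.687, -0.0]
contact_force: [-0.4, 0.1, -0.5]
width: 0.0214
grasp_force: 0.0
```

```bash
python3 strip.py; python3 gap.py; python3 -c "
from h import *
print(arm.job_done())"
```

```text
shift [ 0.0281 -0.0234  0.1276] rot [-0.0006  0.0003 -0.0011] t 19.45 pos [0.5319 0.2156 0.3676] F [-0.37  0.1  -0.45] T [0.05 0.03 0.05]
scene 1015 standx med -0.0022 plane x=ay+bz+c [ 0.0101 -0.0142  0.0004] y [-0.0814  0.0403]
  top [[-0.07, 0.255], [-0.055, 0.2543], [-0.04, 0.2546], [-0.025, 0.2558], [-0.01, 0.2556], [0.005, 0.2563], [0.02, 0.2568], [0.035, 0.2568]] slope deg 1.375253563153292
side 258 standx med -0.0025 plane x=ay+bz+c [ 0.0243 -0.0218  0.0028] y [-0.0833  0.0337]
  top [[-0.07, 0.2532], [-0.055, 0.254], [-0.04, 0.2549], [-0.025, 0.2554], [-0.01, 0.2561], [0.005, 0.2555], [0.02, 0.2563]] slope deg 1.8694505872514688
brass 315 [0.0013 0.0045 0.0078] [0.54094187 0.24656158 0.23693613]
strip top 2630 [-0.0086 -0.0042 -0.0002] yaw slope [ 0.001  -0.0042] z 0.2534280241260848 y -0.07707472946928166 0.042164572884320226
the job is handed in; nothing more can be done
None
```

The carrier hangs released from its +20 mm hole against the brass collar, within about 1 mm by camera. It is roughly level: the last readings were about 1.4–1.9°, up from 0.4–1.0° a second earlier. It looked still, though that rise could be slight swinging rather than camera noise. I handed the job in at 19.5 s.

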